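# Change a finished housing on the levelling plate and level it

## Robot

A 6-joint arm with a two-finger parallel gripper is mounted at the origin on a cart in front of the work surface, level with it; the furniture and walls round the work are solid. World frame = base frame: x ahead of the robot, y to its left, z up, the work surface at z = 0. Lengths are in mm, angles in rad, forces in N, time in s.
With the tool pointing down it reaches from about 275 to 825 mm from the base axis. Payload 4.9 kg.
Tool frame: the origin (TCP) lies midway between the tips of the shut fingers; the grasp point (between the pads) lies 19 mm behind it (manip.pinch_z is the distance from the TCP to the grasp point, in mm); z points along the fingers, x is the direction in which the jaws open and shut, and the axes are right-handed (so a half turn about z gives the same grasp; the last joint's range is limited). The gripper opens to 85 mm and grips with 20 to 120 N. Pads are 22 mm wide; open, the fingers measure 114 mm over their backs; the gripper's body (76 mm by 85 mm) begins 54 mm behind the grasp point. The pads swing forward as they close: fully open they stand 13 mm farther back than shut.
Start: joints at [1.212, 0.326, -0.193, 1.052, 0, 1.437], TCP at [122.594, 536.18, 231.281] pointing down, gripper open.
Joint ranges: [-2.65, 2.65], [-0.97, 1.79], [-1.3, 1.35], [-1.93, 2.1], [-1.47, 1.37], [-3.14, 3.14]. Speed limits (rad/s): [2.57, 2.57, 3.14, 3.14, 3.14, 3.14].

## Interface

Orientations are given as a rotation vector (axis times angle).
In Python, from plant import manip, cams, recognise gives the robot as it stands.
- The arm moves only by the shell command python3 -m pendant 'ROWS' [FORCE]. ROWS is JSON, one flat list of numbers, 7 for each row, row after row: the shift along the tool's x, y, z in units of 50 mm (1.0 is 50 mm), then the turn, a rotation vector about the tool's x, y, z in units of 5 degrees (1.0 is 5 degrees), then the opening in per cent of the stroke, from 0 (shut) to 100 (fully open). In form: [x, y, z, ax, ay, az, gripper, x, y, z, ax, ay, az, gripper, ...]. A call has 1 to 5 rows; each row is the pose to reach, as a shift and turn from the pose commanded when the call began, along the tool's axes at that moment; what a row does not reach only later rows make up. A row lasts 1/8 s, in which the tool goes at most 62.5 mm and 10.7 degrees, less where a joint would pass 70% of its speed; a pose out of reach is approached as far as the arm can. A call with a gripper value outside its range is refused whole. The fingers move at their own pace and stop on an object; FORCE is the grip in N (left out, the last holds). Time passes only in rows, so rows that repeat a pose let the fingers close. It gives the time, the measured TCP pose, the force and the opening at its end, in the units of the state.
- manip.observe(): the state, without advancing time (a new reading comes with each control period).
- cams.read_camera(name): name is "scene" or "top" or "wrist"; returns (picture, depth): 400x640x3 uint8, red, green, blue; 400x640 float32, mm along the optical axis (not along the pixel's ray), 0 where there is no reading.
- cams.get_calibration(name): a dict with "intrinsics" (3x3 intrinsics, pixels), "origin" and "attitude" of the camera in the world. Camera axes: x right, y down, z forward; pixel columns grow to the right and rows downward; lengths in mm; the calibration is good to about 2 mm. A picture is of the moment at which its call begins: read the wrist's pose just before it. get_calibration takes no time and is no camera call; for the wrist camera it gives the pose at the moment of the call.
- manip.job_done(): hands the job in, once; it reports no verdict.
Trained networks look in the newest picture that a camera, given by its name, has taken for a name from the list of things; names that differ only in an ending like _2 or _b are one class to them, and where a whole thing is asked for, a point or a joint stands for the part that bears it (a point fixed in the world has none). Each returns a list of dicts, best first, with "confidence" (0 to 1); they miss things now and then, are a little off and sometimes report something else, mostly with a low value. They report only what shows in the picture. A call takes as long as a camera call.
- recognise(thing, camera): "extent" ([left, top, right, bottom] in pixels, round what is visible of it).
The state is a dict: "clock": time; "joint_pos": joint angles; "joint_velocities": joint speeds; "joint_torque": joint torques, N m; "eef_pos": TCP position; "ee_rot": TCP orientation; "ft_force": force on the tool from outside, world axes, zero at the start; "ft_torque": the same for the moment, N m; "finger_gap": finger opening in mm.
Only numpy, scipy, OpenCV 4.12 (cv2) and the standard library are available. Lean on these libraries where they do the work, as an engineer would, in place of code of your own. Each camera call takes 0.05 s, during which the arm holds its last target. There are 200 camera calls.

## Task

One of the two housings on the levelling plate already has its sealing bead, the raised rectangular line round its circuit board: move it to the flat grey tray, lying flat beside the finished one there, and leave the other housing on the plate. Set the waiting housing from the bench down between the pins of the nest this frees, lens end the same way as the housing that stayed. Then turn the plate's two jack knobs, whichever way each needs, until the plate is level both ways for the next fill, and disturb nothing else.

Things in the scene. Friction and masses are not known exactly. Their poses are not given: they have to be found in the camera images.
- stand: levelling stand, screwed down: grey base plate (150 x 176 mm, top 17 mm up, with an arm to its -y side) carrying a dark cradle that tilts left to right, and on that an aluminium plate that tilts front to back; 210 mm in x, 246 mm in y over all. Origin on the worktop under the middle of the plate; x away from the robot, y left, z up; turned only a little from the world axes
- plate_mid (a point): middle of the upper face of the aluminium plate (136 mm in x, 168 mm in y, 8 mm thick), 48 mm above the worktop when level; axes are the plate's own, z normal to it. Tilts with the plate
- nest_left (a point): middle of the nest on the plate's +y side, on its upper face, 48 mm from plate_mid. A housing lies in the nest with its length along the plate's x, among six locating pins (6 mm thick, 9 mm high, tapered tops) that leave 2.5 mm play beside it and 3.5 mm at each end; two pins on each long side, 42 mm either way of its middle, which is free for fingers, and one at each end
- nest_right (a point): the same for the nest on the plate's -y side
- front_tilt (a joint): tilt of the plate front to back, rad; 0 level, positive when the front edge (-x, robot side) is high; starts within 0.054 either way. Positive turn of knob_front raises it by 0.04 rad per rad
- side_tilt (a joint): tilt of the plate left to right, rad; 0 level, positive when the left edge (+y) is high; starts within 0.054 either way. Positive turn of knob_side lowers it (raises the right edge) by 0.04 rad per rad
- knob_front (a joint): turn of the front jack knob, rad, positive clockwise seen from above, stops at 1.6 either way; clockwise raises the front edge (-x) of the plate. Stays where left
- knob_side (a joint): turn of the side jack knob, rad, positive clockwise seen from above, stops at 1.6 either way; clockwise raises the right edge (-y) of the plate. Stays where left
- knob_front_grip (a point): on the upright axis of the front jack knob, at the height to grip, 80 mm above the worktop: round black ribbed knob, 32 mm across, from 64 to 90 mm above the worktop, 115 mm in front (-x) of the plate's middle; leans at most 3 degrees with the cradle
- knob_side_grip (a point): on the axis of the side jack knob, at the height to grip, 66 mm above the worktop: the same knob, from 50 to 76 mm above the worktop, 132 mm to the right (-y) of the plate's middle; always upright
- housing_done: black moulded housing, 118 x 58 mm, 16 mm high (20 mm over the lens), 85 g; origin at the centre of its underside, x along its length towards the round silver lens at one end, z up. This one is finished: a raised rectangular bead frames its circuit board. Starts in one of the two nests
- housing_stay: black moulded housing, 118 x 58 mm, 16 mm high (20 mm over the lens), 85 g; origin at the centre of its underside, x along its length towards the round silver lens at one end, z up. Not finished: no bead, a small plain block on its face. Starts in the other nest and stays there
- housing_new: black moulded housing, 118 x 58 mm, 16 mm high (20 mm over the lens), 85 g; origin at the centre of its underside, x along its length towards the round silver lens at one end, z up. The waiting one: no bead, a small plain block on its face. Starts on the bench between the stand and the tray, turned up to 1.5 rad from the direction it will have in the nest
- housing_tray: black moulded housing, 118 x 58 mm, 16 mm high (20 mm over the lens), 85 g; origin at the centre of its underside, x along its length towards the round silver lens at one end, z up. Finished, with bead; lies along the right (-y) half of the tray from the start, its centre about 47 mm from the tray's
- tray: flat grey tray, 150 mm in its x, 200 mm in its y, floor 3 mm thick, lip 3 mm thick and 8 mm high over all, fixed; origin at the centre of its underside. Its left (+y) half is free: a housing lies there with its length along the tray's x, its centre about 45 mm from the tray's
- tape: roll of masking tape lying flat, 76 mm across, 19 mm high; bystander, origin at the centre of its underside
- marker: marker pen, 131 mm long, lying; bystander
- hexkey: hex key lying flat, 75 mm long; bystander
- grease: small grease jar, 54 mm across, 48 mm high; bystander, origin at the centre of its underside
- jar: small screw jar, 62 mm across and high; bystander, origin at the centre of its underside
- driver_blue: screwdriver lying, 196 mm long; bystander
- driver_red: screwdriver lying, 196 mm long; bystander
- new_lens (a point): centre of the lens on the waiting housing, 47 mm from its centre along its x

How it is judged:
By the outcome, as a careful person would: the job done as asked, in the order asked, and still so for the second after the job is handed in, with the robot touching nothing.
It also fails if it takes over 72 s, if anything falls off the work surface, if the arm or the gripper's body presses on something with over 40 N, if the wrist force passes 120 N, or if a joint passes its speed limit or range.

## Working session

There is one attempt and no reset: what is moved stays moved. The work goes in short steps, Python scripts to look and compute and a shell command to move; the robot and the scene stay as the last step left them, time stands still between calls to the robot, and variables do not carry over. Pictures are saved under pics/ and viewed, about 8 in all and at most 12, crops included, and the job is handed in when it is done.

```bash
ls; mkdir -p pics; cat > h.py <<'E'
import numpy as np,cv2
from scipy.spatial.transform import Rotation as R
from plant import manip,cams,recognise
def rot(a):
    a=np.array(a,float)
    return a if a.shape==(3,3) else R.from_rotvec(a).as_matrix()
def shot(n):
    c=cams.get_calibration(n); p,d=cams.read_camera(n); return c,p,d
def cloud(c,d):
    K=np.array(c['intrinsics']);v,u=np.mgrid[:d.shape[0],:d.shape[1]]
    P=np.stack([(u-K[0,2])/K[0,0]*d,(v-K[1,2])/K[1,1]*d,d],-1)@rot(c['attitude']).T+np.array(c['origin'])
    P[d==0]=np.nan; return P
def save(name,p): cv2.imwrite('pics/'+name+'.png',p[...,::-1])
E
python3 - <<'E'
from h import *
print(manip.observe())
for n in ['scene','top']:
    c,p,d=shot(n); print(n,c); save(n+'0',p); np.save(n+'P.npy',cloud(c,d))
    for t in ['stand','housing_done','housing_stay','housing_new','tray','knob_front','knob_side','grease','jar','tape']:
        print(t,[(np.round(r['extent']).astype(int).tolist(),round(r['confidence'],2)) for r in recognise(t,n)[:4]])
E
```

```text
pics
{'clock': 0.0, 'joint_pos': array([ 1.21178472e+00,  3.26937143e-01, -1.93589237e-01,  1.05200801e+00,
       -7.63582534e-06,  1.43662331e+00]), 'joint_velocities': array([ 0.00134798,  0.00029724, -0.00127423, -0.00130426,  0.00176799,
       -0.00215856]), 'joint_torque': array([ 1.81237145e-03, -4.43394828e+01,  2.62443227e+01,  1.53534970e-02,
       -5.02904470e-05,  6.50445799e-06]), 'eef_pos': array([122.3902259 , 535.60662236, 230.50348013]), 'ee_rot': array([ 2.45592285e+00,  1.95765115e+00, -2.33651456e-03]), 'ft_force': array([ 0.15500831, -0.1218417 , -0.49942224]), 'ft_torque': array([-0.05286135, -0.00738733,  0.02035623]), 'finger_gap': 85.37962646029519}
scene {'intrinsics': array([[425.4593794 ,   0.        , 319.19459368],
       [  0.        , 425.4593794 , 195.99559277],
       [  0.        ,   0.        ,   1.        ]]), 'origin': array([-304.62152704, -711.32654845,  562.14504099]), 'attitude': array([-1.85983329,  0.81913376, -0.56936585])}
stand [([241, 176, 319, 210], 0.87)]
housing_done [([245, 171, 279, 187], 0.59), ([241, 175, 318, 210], 0.59), ([33
[... 600 characters left out ...]
), 'origin': array([ 384.05352732,    2.21921782, 1523.29453297]), 'attitude': array([-2.17291292,  2.17401549, -0.09879447])}
stand [([248, 177, 316, 235], 0.95), ([249, 183, 296, 224], 0.62)]
housing_done [([251, 183, 265, 216], 0.93)]
housing_stay [([276, 177, 296, 212], 0.94)]
housing_new [([317, 215, 348, 236], 0.84)]
tray [([376, 195, 430, 239], 0.87), ([436, 181, 448, 225], 0.31)]
knob_front [([316, 214, 350, 237], 0.54), ([269, 223, 278, 235], 0.4)]
knob_side [([303, 188, 314, 198], 0.41)]
grease [([323, 168, 339, 180], 0.54), ([304, 192, 311, 198], 0.38)]
jar [([207, 203, 224, 217], 0.87), ([374, 196, 431, 236], 0.58)]
tape [([336, 187, 359, 205], 0.7), ([206, 203, 221, 216], 0.66)]
```

```bash
python3 - <<'E'
from h import *
p=cv2.imread('pics/top0.png')
cv2.imwrite('pics/top0c.png',cv2.resize(p[150:260,200:460],None,fx=3,fy=3,interpolation=cv2.INTER_CUBIC))
P=np.load('topP.npy')
def at(n,b):
    q=P[b[1]:b[3],b[0]:b[2]].reshape(-1,3);print(n,np.nanmean(q,0).round(),np.nanmin(q,0).round(),np.nanmax(q,0).round())
for n,b in dict(done=[251,183,265,216],stay=[276,177,296,212],new=[317,215,348,236],tray=[376,195,430,239],kf=[269,223,278,235],ks=[303,188,314,198],grease=[323,168,339,180],stand=[248,177,316,235],tape=[336,187,359,205],jar=[207,203,224,217]).items(): at(n,b)
E
```

```text
done [545. 267.  60.] [486. 241.  40.] [606. 295.  72.]
stay [563. 166.  55.] [500. 131.  -1.] [635. 208.  75.]
new [453.  -3.  10.] [415. -60.  -5.] [491.  53.  27.]
tray [ 484. -266.    7.] [ 404. -369.   -8.] [ 566. -166.   29.]
kf [437. 208.  68.] [418. 190.  -3.] [461. 233.  99.]
ks [569.  84.  54.] [550.  67.  -4.] [593. 106.  84.]
grease [641.   2.  39.] [618. -26.  -4.] [669.  31.  56.]
stand [523. 182.  32.] [418.  60. -12.] [635. 315.  99.]
tape [563. -59.   9.] [ 530. -102.   -9.] [596. -18.  28.]
jar [507. 420.  57.] [482. 394.  -2.] [536. 467.  73.]
```

View pics/top0c.png

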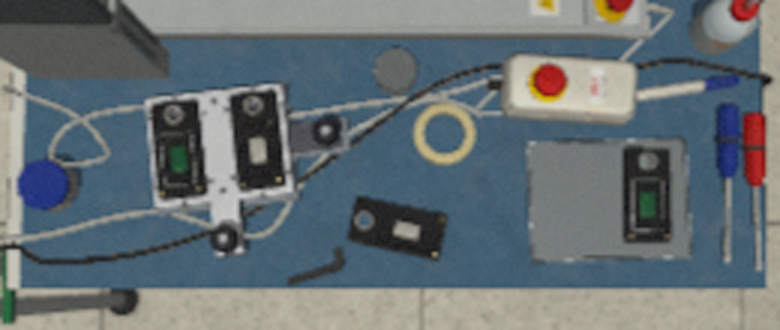

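The top crop shows the finished housing (green board, bead) in the left nest at crop (178,150) and the staying one in the right nest at (258,140). Both have the lens towards +x. The waiting housing at (398,228) has its lens to the left (+y). The tray is at (608,200), with its left half free.

```bash
cat >> h.py <<'E'
def pose():
    o=manip.observe(); return np.array(o['eef_pos']),rot(o['ee_rot']),o
def down(yaw):  # tool x at yaw, z down
    c,s=np.cos(yaw),np.sin(yaw); return np.array([[c,s,0],[s,-c,0],[0,0,-1]])
def go(p,yaw=None,Rt=None):
    """numbers for a row: shift (50mm), turn (5deg) in tool axes"""
    e,M,o=pose(); T=Rt if Rt is not None else down(yaw)
    s=M.T@(np.array(p)-e)/50; t=np.degrees(R.from_matrix(M.T@T).as_rotvec())/5
    print('go',s.round(2),t.round(2),'rows',np.ceil(max(np.linalg.norm(s)*50/62.5,np.linalg.norm(t)*5/10.7)))
E
python3 - <<'E'
from h import *
e,M,o=pose(); c=cams.get_calibration('wrist')
print('tool',M.round(3)); print('cam in tool',M.T@(np.array(c['origin'])-e)); print((M.T@rot(c['attitude'])).round(3),c['intrinsics'])
P=np.load('topP.npy')
for x in range(700,100,-50): print(x,[ (lambda q: int(np.nanmax(q)) if len(q) else -99)(P[...,2][(abs(P[...,0]-x)<25)&(abs(P[...,1]-y)<25)]) for y in range(650,-450,-50)])
go([500,210,300],np.radians(100)); 
E
```

```text
tool [[ 0.223  0.975  0.   ]
 [ 0.975 -0.223  0.   ]
 [ 0.     0.    -1.   ]]
cam in tool [  -0.93902714  -74.48359804 -142.77219383]
[[ 1.    -0.     0.001]
 [-0.     0.957  0.29 ]
 [-0.001 -0.29   0.957]] [[290.51796847   0.         318.52819111]
 [  0.         290.51796847 194.56326412]
 [  0.           0.           1.        ]]
700 [-99, -99, -99, -99, -99, 491, 493, 494, 333, 131, 129, 128, 131, 132, 130, 135, 133, 131, 145, 108, 126, 205]
650 [-99, -99, -99, 8, 355, 492, 492, 493, 439, 128, 125, 129, 126, 128, 126, 127, 125, 132, 125, 103, 23, 128]
600 [-99, -99, -99, 15, 23, 55, 48, 70, 71, 74, 71, 81, 32, 54, 27, 31, 91, 91, 63, 62, 21, 35]
550 [-99, -99, -99, 7, 67, 64, 21, 70, 71, 72, 74, 84, 80, 14, 25, 26, 12, 11, 13, 27, 27, 34]
500 [-99, -99, -99, 10, 72, 71, 14, 72, 72, 73, 75, 20, 23, 21, 12, 12, 11, 13, 12, 28, 28, 31]
450 [-99, -99, -99, 27, 62, 64, 17, 23, 26, 99, 17, 13, 26, 23, 23, 11, 14, 11, 12, 29, 28, 21]
400 [-99, -99, -99, 913, 16, 22, 18, 16, 11, 96, 14, 18, 18, 20, 27, 13, 11, 12, 15, 13, 15, 18]
350 [-767, -759, -764, 910, -753, -759, -762, -749, -757, -762, -760, -763, -758, -760, -758, -757, -764, -757, -760, -755, -763, -762]
300 [-756, -756, -765, -756, -762, -755, -762, -760, -757, -755, -763, -751, -759, -766, -760, -754, -757, -761, -757, -760, -758, -762]
250 [-762, -758, -761, -758, -762, -762, -761, -759, -760, -761, -764, -759, -758, -760, -754, -761, -762, -754, -759, -760, -757, -761]
200 [-757, -759, 692, 677, -757, -766, -764, -763, -755, -761, -758, -762, -762, -757, -763, -759, -760, -761, -760, -752, -759, -758]
150 [-762, 353, 704, 714, 717, 718, -759, -765, -760, -665, 11, 9, 8, 7, 9, 10, 7, -671, -758, -761, -762, -762]
go [-4.68  8.81 -1.37] [ 0.   -0.   -4.58] rows 9.0
```

```bash
python3 -m pendant '[-2.34,4.4,-0.7,0,0,0,100,-2.34,4.4,-0.7,0,0,0,100,-2.34,4.4,-0.7,0,0,0,100,-2.34,4.4,-0.7,0,0,0,100,-2.34,4.4,-0.7,0,0,0,100]' 60; python3 -m pendant '[-2.34,4.4,-0.7,0,0,-4.6,100,-2.34,4.4,-0.7,0,0,-4.6,100,-2.34,4.4,-0.7,0,0,-4.6,100,-2.34,4.4,-0.7,0,0,-4.6,100,-2.34,4.4,-0.7,0,0,-4.6,100]'
python3 - <<'E'
from h import *
c,p,d=shot('wrist'); print(pose()[0]); save('w1',p); P=cloud(c,d); np.save('w1P.npy',P); np.save('w1.npy',p)
for t in ['housing_done','housing_stay','knob_front','knob_side','nest_left','plate_mid','stand']:
    print(t,[(np.round(r['extent']).astype(int).tolist(),round(r['confidence'],2)) for r in recognise(t,'wrist')[:2]])
E
```

```text
clock: 1.72
eef_pos: [314.2, 371.0, 267.1]
ee_rot: [2.463, 1.949, 0.003]
ft_force: [-0.9, 0.6, 0.1]
finger_gap: 85.3
clock: 2.35
eef_pos: [501.4, 208.8, 301.3]
ee_rot: [2.02, 2.406, 0.001]
ft_force: [0.6, 0.4, -1.2]
finger_gap: 85.2
[501.57586696 208.59264532 301.21349513]
housing_done [([328, 154, 376, 239], 0.92)]
housing_stay [([259, 151, 307, 239], 0.75)]
knob_front [([307, 98, 339, 125], 0.72)]
knob_side [([206, 182, 237, 208], 0.66)]
nest_left [([255, 96, 383, 243], 0.69)]
plate_mid [([260, 100, 380, 242], 0.81), ([207, 182, 237, 207], 0.48)]
stand [([207, 96, 380, 241], 0.94), ([259, 99, 383, 239], 0.71)]
```

View pics/w1.png

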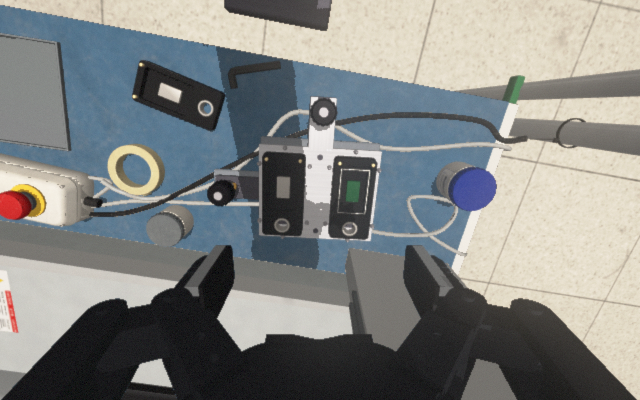

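The wrist picture shows the plate at pixels (260–380, 140–240). The finished housing is on the image right (350,198) and the staying one on the left (283,195). The knobs are at (323,112) and (220,194).

```bash
cat >> h.py <<'E'
def ray(c,u,v,pl):  # pl: point,normal
    K=np.array(c['intrinsics']);A=rot(c['attitude']);o=np.array(c['origin'])
    r=A@np.array([(u-K[0,2])/K[0,0],(v-K[1,2])/K[1,1],1.]); return o+r*((pl[0]-o)@pl[1])/(r@pl[1])
def rect(c,p,box,pl,thr=75):
    """dark blob rectangle in box -> world centre, yaw(long axis mod pi), L, W on plane pl"""
    l,t,r,b=box; g=p[t:b,l:r].max(2); m=(g<thr).astype(np.uint8)
    m=cv2.morphologyEx(m,cv2.MORPH_OPEN,np.ones((3,3)))
    cs=cv2.findContours(m,cv2.RETR_EXTERNAL,cv2.CHAIN_APPROX_NONE)[0]; k=max(cs,key=cv2.contourArea)[:,0]
    W=np.array([ray(c,u+l,v+t,pl) for u,v in k])
    (cx,cy),(w,h),a=cv2.minAreaRect(W[:,:2].astype(np.float32)); a=np.radians(a)
    if h>w: w,h,a=h,w,a+np.pi/2
    a=(a+np.pi/2)%np.pi-np.pi/2
    return np.array([cx,cy,W[:,2].mean()]),a,w,h
def fitplane(q,it=6,tol=6):
    q=q[np.isfinite(q).all(1)]
    for _ in range(it):
        A=np.c_[q[:,:2]-q[:,:2].mean(0),np.ones(len(q))]; k=np.linalg.lstsq(A,q[:,2],rcond=None)[0]
        e=q[:,2]-A@k; s=np.median(abs(e))*3; q=q[abs(e)<s]
    n=np.array([-k[0],-k[1],1]); return np.r_[q[:,:2].mean(0),k[2]],n/np.linalg.norm(n),np.std(e)/np.sqrt(len(e)),len(q)
def tilt(n,yaw):  # front_tilt (front -x high), side_tilt (left +y high)
    x=np.array([np.cos(yaw),np.sin(yaw)]);y=np.array([-x[1],x[0]])
    gx,gy=-n[0]/n[2],-n[1]/n[2]; return -(gx*x[0]+gy*x[1]), gx*y[0]+gy*y[1]
E
python3 - <<'E'
from h import *
p=np.load('w1.npy');P=np.load('w1P.npy');c=cams.get_calibration('wrist')
g=p.astype(int); m=np.zeros(g.shape[:2],bool); m[142:240,262:378]=1
br=(g.min(2)>95)&m&((g.max(2)-g.min(2))<30)
cand=br&(abs(P[...,2]-48)<15); pt,n,se,N=fitplane(P[cand]); print('plate',pt,n,se,N)
top=(np.array(pt)+n*16,n)
for nm,b in dict(done=[324,148,376,240],stay=[258,148,312,240]).items():
    r=rect(c,p,b,top); print(nm,r)
yaw=r[1]
print('tilt',tilt(n,yaw))
for nm,b,z in [('kf',[307,98,339,125],90),('ks',[206,182,237,208],76)]:
    l,t,rr,bb=b; q=P[t:bb,l:rr].reshape(-1,3); q=q[(q[:,2]>z-15)]; print(nm,np.median(q,0),q.min(0),q.max(0),rect(c,p,b,(np.array([0,0,z]),np.array([0,0,1.]))))
# housing top planes
for nm,b in dict(done=[334,160,372,232],stay=[266,160,302,232]).items():
    q=P[b[1]:b[3],b[0]:b[2]].reshape(-1,3); f=fitplane(q); print(nm,f,tilt(f[1],yaw))
print('new',rect(c,p,[128,55,228,135],(np.array([0,0,16.]),np.array([0,0,1.]))))
E
```

```text
plate [532.59296485 217.78598814  48.29054895] [0.01496959 0.01059901 0.99983177] 0.011604562148844698 3204
done (array([536.41949463, 263.69876099,  63.72093358]), np.float64(0.11831388587110436), 116.34693145751953, 56.31443405151367)
stay (array([547.69396973, 170.62133789,  64.63711107]), np.float64(0.11971495827583833), 118.78404235839844, 56.62095642089844)
tilt (np.float64(0.016130989801849478), np.float64(-0.008736815026349725))
kf [432.45234719 202.10486962  89.96319568] [417.23358922 186.56705898  79.62735483] [448.29251309 218.68785541  93.40581075] (array([436.24630737, 201.78158569,  90.        ]), np.float64(1.2429613297641966), 28.82157325744629, 15.596715927124023)
ks [559.15249117  86.14400717  75.49598615] [545.19449801  67.2031869   61.24827459] [578.32011193 100.42531252  78.90840078] (array([554.37634277,  90.55865479,  76.        ]), np.float64(-0.853194921057868), 39.67333984375, 31.267807006835938)
done (array([536.73109041, 262.90646174,  59.01921219]), array([2.27816961e-04, 3.75614626e-02, 9.99294293e-01]), np.float64(0.0964679248607272), 2724) (np.float64(0.004715449960846139), np.float64(-0.03729173366990355))
stay (array([552.33884666, 168.47884997,  59.67024122]), array([-0.04708504, -0.03530359,  0.99826683]), np.float64(0.08668404847451898), 2525) (np.float64(-0.05105280354559443), np.float64(0.029478676852935357))
new (array([445.50689697,   2.98688507,  16.        ]), np.float64(1.3610256524740256), 120.30631256103516, 57.785606384277344)
```

```bash
python3 -c "
from h import *
go([536.4,263.7,120],1.690); go([536.4,263.7,50],1.690)"
```

```text
go [0.9  0.94 3.62] [-0.01 -0.    0.69] rows 4.0
go [0.9  0.94 5.02] [-0.01 -0.    0.69] rows 5.0
```

```bash
python3 -m pendant '[0.9,0.94,3.6,0,0,0.69,88,0.9,0.94,3.6,0,0,0.69,88,0.9,0.94,3.6,0,0,0.69,88,0.9,0.94,3.6,0,0,0.69,88,0.9,0.94,3.6,0,0,0.69,88]'; python3 -m pendant '[0,0,0.9,0,0,0,88,0,0,1.2,0,0,0,88,0,0,1.4,0,0,0,88,0,0,1.4,0,0,0,88]'
```

```text
clock: 3.38
eef_pos: [537.6, 263.0, 122.4]
ee_rot: [2.087, 2.348, 0.0]
ft_force: [0.8, -0.2, 0.3]
finger_gap: 75.3
clock: 3.88
eef_pos: [538.2, 262.5, 52.2]
ee_rot: [2.088, 2.346, 0.001]
ft_force: [-0.1, 1.2, -0.6]
finger_gap: 75.1
```

```bash
python3 -m pendant '[0,0,0.08,0,0,0,40,0,0,0.08,0,0,0,40,0,0,0.08,0,0,0,40,0,0,0.08,0,0,0,40,0,0,0.08,0,0,0,40]' 50;python3 -m pendant '[0,0,-0.15,0,0,0,40,0,0,-0.5,0,0,0,40,0,0,-1.2,0,0,0,40,0,0,-2.2,0,0,0,40,0,0,-2.2,0,0,0,40]'; python3 - <<'E'
from h import *
c,p,d=shot('wrist'); print(pose()[0]); save('w2',p); P=cloud(c,d); np.save('w2P.npy',P); np.save('w2.npy',p)
E
```

```text
clock: 4.5
eef_pos: [538.9, 262.9, 48.8]
ee_rot: [2.088, 2.346, 0.004]
ft_force: [-1.4, -0.6, 5.2]
finger_gap: 56.7
clock: 5.12
eef_pos: [540.9, 263.8, 162.9]
ee_rot: [2.085, 2.344, 0.013]
ft_force: [0.6, 0.1, -1.1]
finger_gap: 56.8
[539.40816795 263.19476394 160.34410015]
```

View pics/w2.png

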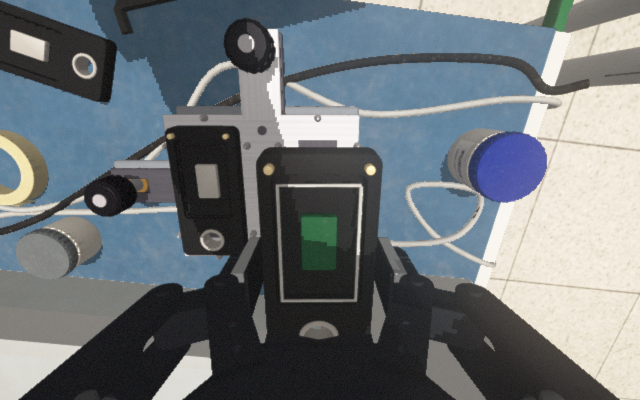

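The finished housing is held squarely: the bead frame shows at (320,243), between the fingers. The left nest is free behind it.

```bash
python3 -c "
from h import *
go([430,-215,280],1.57)"
```

```text
go [-9.24 -3.27 -2.42] [ 0.06 -0.02  1.34] rows 9.0
```

```bash
python3 -m pendant '[-4.62,-1.63,-1.2,0,0,0,40,-4.62,-1.63,-1.2,0,0,0,40,-4.62,-1.63,-1.2,0,0,0,40,-4.62,-1.63,-1.2,0,0,0,40,-4.62,-1.63,-1.2,0,0,0,40]'; python3 -m pendant '[-4.62,-1.63,-1.2,0,0,1.3,40,-4.62,-1.63,-1.2,0,0,1.3,40,-4.62,-1.63,-1.2,0,0,1.3,40,-4.62,-1.63,-1.2,0,0,1.3,40,-4.62,-1.63,-1.2,0,0,1.3,40]'
python3 - <<'E'
from h import *
c,p,d=shot('wrist'); print(pose()[0]); save('w3',p); P=cloud(c,d); np.save('w3P.npy',P); np.save('w3.npy',p)
for t in ['housing_tray','tray']:
    print(t,[(np.round(r['extent']).astype(int).tolist(),round(r['confidence'],2)) for r in recognise(t,'wrist')[:3]])
E
```

```text
clock: 5.8
eef_pos: [482.7, 20.4, 217.6]
ee_rot: [2.096, 2.34, -0.001]
ft_force: [1.7, -0.1, -0.9]
finger_gap: 56.6
clock: 6.42
eef_pos: [429.4, -218.2, 277.2]
ee_rot: [2.223, 2.218, -0.0]
ft_force: [0.6, 0.2, -0.8]
finger_gap: 56.4
[ 429.33370142 -216.28923203  276.66761146]
housing_tray [([235, 161, 260, 240], 0.88), ([554, 155, 640, 293], 0.16)]
tray [([213, 142, 355, 243], 0.66)]
```

View pics/w3.png

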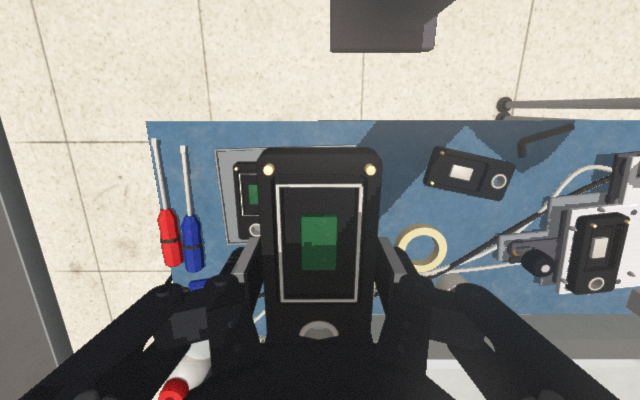

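The held housing hides most of the tray. Its left edge runs from (217,150) to (228,242), so I'll use the earlier top picture for the whole tray.

```bash
python3 - <<'E'
from h import *
p=cv2.imread('pics/top0.png')[...,::-1].astype(int); c=cams.get_calibration('top')
m=np.zeros(p.shape[:2],np.uint8); l,t,r,b=370,188,436,244
hs=cv2.cvtColor(p.astype(np.uint8),cv2.COLOR_RGB2HSV)
mm=(hs[...,1]<70)|(hs[...,2]<60); m[t:b,l:r]=mm[t:b,l:r]
m=cv2.morphologyEx(m,cv2.MORPH_OPEN,np.ones((3,3)))
k=max(cv2.findContours(m,cv2.RETR_EXTERNAL,cv2.CHAIN_APPROX_NONE)[0],key=cv2.contourArea)[:,0]
W=np.array([ray(c,u,v,(np.array([0,0,6.]),np.array([0,0,1.])))[:2] for u,v in k],np.float32); print('tray',cv2.minAreaRect(W))
q=np.uint8(p); Z=np.array([0,0,1.])
print('tray housing top',rect(c,q,[404,195,428,234],(np.array([0,0,19.]),Z)))
print('new top',rect(c,q,[312,210,352,240],(np.array([0,0,16.]),Z)))
c=cams.get_calibration('wrist')
for u,v in [(217,150),(228,242),(258,148)]: print(ray(c,u,v,(np.array([0,0,8.]),Z)))
print('tray housing w',rect(c,np.load('w3.npy'),[230,155,262,244],(np.array([0,0,19.]),Z)))
P=np.load('w3P.npy')
print('new w',rect(c,np.load('w3.npy'),[420,140,520,205],(np.array([0,0,16.]),Z)))
E
```

```text
tray ((485.76123046875, -266.3930969238281), (153.30624389648438, 203.58758544921875), 1.68875253200531)
tray housing top (array([ 491.05184937, -312.16882324,   19.        ]), np.float64(0.021942239871380664), 116.11959838867188, 53.35438537597656)
new top (array([450.22201538,  -3.63594055,  16.        ]), np.float64(1.3520543948679302), 114.42595672607422, 57.417396545410156)
[ 413.4272179  -356.86837474    8.        ]
[ 555.9898063  -353.63247479    8.        ]
[ 410.4270559  -298.90877607    8.        ]
tray housing w (array([ 481.77490234, -315.57635498,   19.        ]), np.float64(-0.053271743917072456), 125.87358093261719, 38.20625686645508)
new w (array([445.05740356,  -0.93424988,  16.        ]), np.float64(1.3566639272406942), 121.58243560791016, 57.08875274658203)
```

```bash
python3 -c "
from h import *
go([482,-217,60],1.60)"
```

```text
go [-0.07  1.06  4.32] [-0.02 -0.02 -0.29] rows 4.0
```

```bash
python3 -m pendant '[-0.07,1.06,4.3,0,0,-0.3,40,-0.07,1.06,4.3,0,0,-0.3,40,-0.07,1.06,4.3,0,0,-0.3,40,-0.07,1.06,4.3,0,0,-0.3,40,-0.07,1.06,4.3,0,0,-0.3,40]'; python3 -m pendant '[0,0,0.5,0,0,0,40,0,0,0.8,0,0,0,40,0,0,0.95,0,0,0,40,0,0,1.0,0,0,0,40,0,0,1.0,0,0,0,40]'; python3 -m pendant '[0,0,0.04,0,0,0,40,0,0,0.07,0,0,0,40,0,0,0.07,0,0,0,40]'
```

```text
clock: 7.2
eef_pos: [480.8, -214.9, 59.3]
ee_rot: [-2.18, -2.252, 0.002]
ft_force: [-1.1, -0.1, -0.3]
finger_gap: 56.6
clock: 7.82
eef_pos: [482.8, -218.8, 12.8]
ee_rot: [2.188, 2.253, 0.0]
ft_force: [0.3, 0.9, -0.3]
finger_gap: 56.8
clock: 8.2
eef_pos: [482.4, -218.6, 8.8]
ee_rot: [-2.189, -2.253, 0.0]
ft_force: [-0.1, 0.3, -1.5]
finger_gap: 56.4
```

```bash
python3 -m pendant '[0,0,0.05,0,0,0,40,0,0,0.05,0,0,0,40]';  python3 -m pendant '[0,0,0.04,0,0,0,40,0,0,0.04,0,0,0,40]';  python3 -m pendant '[0,0,0.03,0,0,0,40,0,0,0.03,0,0,0,40]'
```

```text
clock: 8.45
eef_pos: [482.3, -218.5, 6.0]
ee_rot: [-2.189, -2.253, 0.0]
ft_force: [-0.2, -0.3, -0.5]
finger_gap: 56.6
clock: 8.7
eef_pos: [482.4, -218.6, 4.7]
ee_rot: [2.189, 2.254, -0.0]
ft_force: [-2.0, 0.5, 4.2]
finger_gap: 56.6
clock: 8.95
eef_pos: [482.4, -218.6, 4.5]
ee_rot: [2.189, 2.253, 0.0]
ft_force: [-6.5, 2.2, 17.8]
finger_gap: 56.6
```

```bash
python3 -m pendant '[0,0,-0.03,0,0,0,84,0,0,-0.03,0,0,0,84,0,0,-0.03,0,0,0,84,0,0,-0.03,0,0,0,84,0,0,-0.03,0,0,0,84]'; python3 -m pendant '[0,0,-0.5,0,0,0,84,0,0,-1.5,0,0,0,84,0,0,-2.5,0,0,0,84,0,0,-3.5,0,0,0,84,0,0,-4.5,0,0,0,84]'; python3 -c "
from h import *
go([400,-90,300],1.60)"
```

```text
clock: 9.57
eef_pos: [482.4, -218.5, 4.1]
ee_rot: [-2.189, -2.253, 0.0]
ft_force: [0.5, -0.2, 0.1]
finger_gap: 72.0
clock: 10.2
eef_pos: [482.3, -218.5, 230.9]
ee_rot: [2.189, 2.254, 0.0]
ft_force: [0.2, -0.2, -0.7]
finger_gap: 71.6
go [ 2.62 -1.57 -1.38] [ 0.  0. -0.] rows 3.0
```

```bash
python3 -m pendant '[2.6,-1.6,-1.4,0,0,0,88,2.6,-1.6,-1.4,0,0,0,88,2.6,-1.6,-1.4,0,0,0,88,2.6,-1.6,-1.4,0,0,0,88]'
python3 - <<'E'
from h import *
c,p,d=shot('wrist'); print(pose()[0]); save('w4',p); P=cloud(c,d); np.save('w4P.npy',P); np.save('w4.npy',p)
for t in ['housing_new','tray','housing_done','new_lens']:
    print(t,[(np.round(r['extent']).astype(int).tolist(),round(r['confidence'],2)) for r in recognise(t,'wrist')[:3]])
E
```

```text
clock: 10.7
eef_pos: [398.1, -89.6, 300.8]
ee_rot: [2.184, 2.255, 0.002]
ft_force: [0.5, -0.9, -0.1]
finger_gap: 74.7
[398.89510048 -90.62885144 300.04334691]
housing_new [([336, 166, 414, 220], 0.85)]
tray [([137, 159, 275, 252], 0.94)]
housing_done [([211, 173, 256, 243], 0.96), ([427, 176, 578, 298], 0.15)]
new_lens [([334, 166, 418, 217], 0.79)]
```

View pics/w4.png

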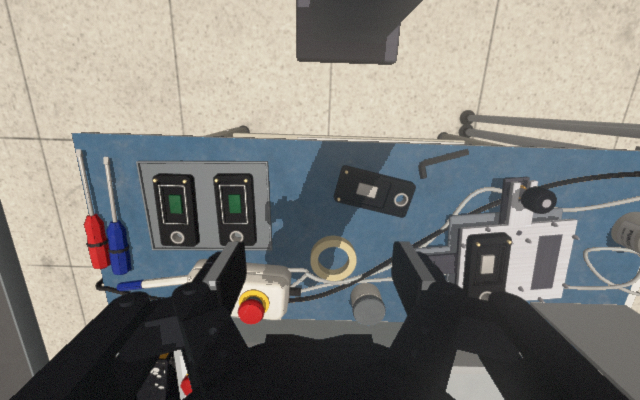

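The finished housing now lies flat in the tray at (235,208), parallel to the other one at (176,210). The waiting housing is at (375,190), with its lens at (401,199) towards the image right (+y).

```bash
python3 - <<'E'
from h import *
p=np.load('w4.npy'); c=cams.get_calibration('wrist'); Z=np.array([0,0,1.])
r=rect(c,p,[328,158,422,224],(np.array([0,0,16.]),Z)); print(r)
print('lens',ray(c,401,199,(np.array([0,0,20.]),Z)))
x,y,_=r[0]
for yw in (r[1]+np.pi/2,r[1]-np.pi/2): go([x,y,80],yw)
E
```

```text
(array([445.66146851,  -6.17345428,  16.        ]), np.float64(1.3634338158897297), 118.19526672363281, 60.1861686706543)
lens [455.21955172  35.55623651  20.        ]
go [1.68 0.99 4.37] [-1.00e-02 -1.00e-02 -1.53e+01] rows 8.0
go [1.68 0.99 4.37] [-1.00e-02  1.00e-02  2.07e+01] rows 10.0
```

```bash
python3 -m pendant '[1,0.5,1,0,0,-2,88,1.2,0.8,2,0,0,-4,88,1.2,0.8,2,0,0,-6,88,1.2,0.8,2,0,0,-8,88,1.2,0.8,2,0,0,-10,88]'; python3 -c "
from h import *
go([440,-29,200],2.93); print(pose()[2]['joint_pos'])"
```

```text
clock: 11.58
eef_pos: [437.0, -30.4, 198.0]
ee_rot: [-1.023, -2.968, 0.0]
ft_force: [0.6, -0.1, 0.1]
finger_gap: 75.0
go [-0.03  0.06 -0.04] [-0.01 -0.03 -5.19] rows 3.0
[-2.38127759e-01  1.50029383e-01 -5.16760673e-01  9.06351166e-01
 -8.57797424e-05 -1.14473568e+00]
```

```bash
python3 -m pendant '[0,0,0,0,0,-2,88,0,0,0,0,0,-4,88,0,0,0,0,0,-5.2,88,0,0,0,0,0,-5.2,88]'; python3 - <<'E'
from h import *
pose();c,p,d=shot('wrist'); P=cloud(c,d); save('w5',p); np.save('w5.npy',p);Z=np.array([0,0,1.])
b=[int(v) for v in recognise('housing_new','wrist')[0]['extent']]; print(b)
b=[b[0]-6,b[1]-6,b[2]+6,b[3]+6]
for thr in (60,75,90):
    r=rect(c,p,b,(np.array([0,0,16.]),Z),thr); print(r)
q=P[b[1]:b[3],b[0]:b[2]].reshape(-1,3); q=q[(q[:,2]>11)&(q[:,2]<24)]; 
(cx,cy),(w,h),a=cv2.minAreaRect(q[:,:2].astype(np.float32)); print('depth',cx,cy,w,h,a, len(q), np.median(q,0))
E
```

```text
clock: 12.08
eef_pos: [437.1, -30.4, 198.4]
ee_rot: [-0.341, -3.122, -0.0]
ft_force: [0.0, 0.5, -0.7]
finger_gap: 75.2
[290, 148, 336, 244]
(array([448.0295105 ,  -4.55052567,  16.        ]), np.float64(1.3537031578987984), 115.41041564941406, 56.1973991394043)
(array([448.21237183,  -4.4338913 ,  16.        ]), np.float64(1.353195825711138), 117.89529418945312, 57.135414123535156)
(array([449.61169434,  -5.31988525,  16.        ]), np.float64(1.351989413737332), 118.96209716796875, 62.92249298095703)
depth 448.37384033203125 -2.9223785400390625 116.36029052734375 56.88435363769531 77.58570098876953 2713 [448.56375078   6.10855123  16.10012368]
```

View pics/w5.png

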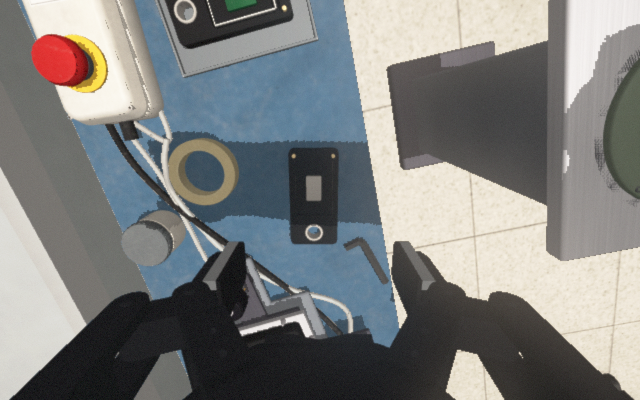

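```bash
python3 -c "
from h import *
go([448.2,-4,60],1.353+np.pi/2)
go([448.2,-4,1],1.353+np.pi/2)"
```

```text
go [-0.11  0.56  2.77] [-0.   -0.01  0.  ] rows 3.0
go [-0.11  0.56  3.95] [-0.   -0.01  0.  ] rows 4.0
```

```bash
python3 -m pendant '[-0.11,0.56,1,0,0,0,88,-0.11,0.56,2,0,0,0,88,-0.11,0.56,2.8,0,0,0,88,-0.11,0.56,3.5,0,0,0,88,-0.11,0.56,3.85,0,0,0,88]'; python3 -m pendant '[0,0,0.08,0,0,0,88,0,0,0.1,0,0,0,40,0,0,0.1,0,0,0,40,0,0,0.1,0,0,0,40,0,0,0.1,0,0,0,40]';python3 -m pendant '[0,0,-0.2,0,0,0,40,0,0,-0.8,0,0,0,40,0,0,-1.8,0,0,0,40,0,0,-2.8,0,0,0,40,0,0,-3.2,0,0,0,40]'; python3 -c "
from h import *
go([530,260,170],1.69); print(pose()[2]['joint_pos'])"
```

```text
clock: 12.8
eef_pos: [447.1, -3.6, 4.7]
ee_rot: [-0.34, -3.12, -0.0]
ft_force: [0.5, -0.1, -0.1]
finger_gap: 74.9
clock: 13.42
eef_pos: [449.0, -3.8, 2.4]
ee_rot: [0.337, 3.122, -0.0]
ft_force: [-0.4, 0.6, 4.0]
finger_gap: 56.4
clock: 14.05
eef_pos: [449.7, -3.9, 165.3]
ee_rot: [0.337, 3.119, -0.0]
ft_force: [-0.4, 0.1, -1.4]
finger_gap: 56.7
go [-0.44  5.5  -0.09] [ 0.04  0.05 14.17] rows 7.0
[-1.73038214e-01  2.00395048e-01 -5.47433661e-01  8.18148988e-01
  8.79465492e-06 -1.52863818e+00]
```

```bash
python3 -c "
from h import *
go([480,150,225],1.69)"; python3 -m pendant '[-0.2,1,-0.6,0,0,2,40,-0.4,2,-1.1,0,0,4,40,-0.5,3.1,-1.1,0,0,6,40,-0.5,3.1,-1.1,0,0,8,40,-0.5,3.1,-1.1,0,0,10,40]';python3 -c "
from h import *
go([480,150,225],1.69)"
```

```text
go [ 0.06  3.14 -1.19] [ 0.04  0.05 14.17] rows 7.0
clock: 14.68
eef_pos: [505.4, 143.4, 217.1]
ee_rot: [-1.631, -2.685, 0.0]
ft_force: [0.1, -0.0, -1.7]
finger_gap: 56.5
go [ 0.35 -0.39 -0.16] [-0.    0.    4.12] rows 2.0
```

```bash
python3 -m pendant '[0.35,-0.39,-0.16,0,0,2,40,0.35,-0.39,-0.16,0,0,4.1,40,0.35,-0.39,-0.16,0,0,4.1,40]';python3 - <<'E'
from h import *
pose();c,p,d=shot('wrist'); print(pose()[0]); P=cloud(c,d); np.save('w6.npy',p); np.save('w6P.npy',P)
o=p[130:260,350:500]; save('w6',cv2.resize(o,None,fx=5,fy=5,interpolation=cv2.INTER_CUBIC))
E
```

```text
clock: 15.05
eef_pos: [480.1, 149.0, 225.4]
ee_rot: [2.075, 2.358, 0.0]
ft_force: [-0.8, -1.0, -0.6]
finger_gap: 56.8
[480.32654163 148.86964261 225.21523395]
```

View pics/w6.png

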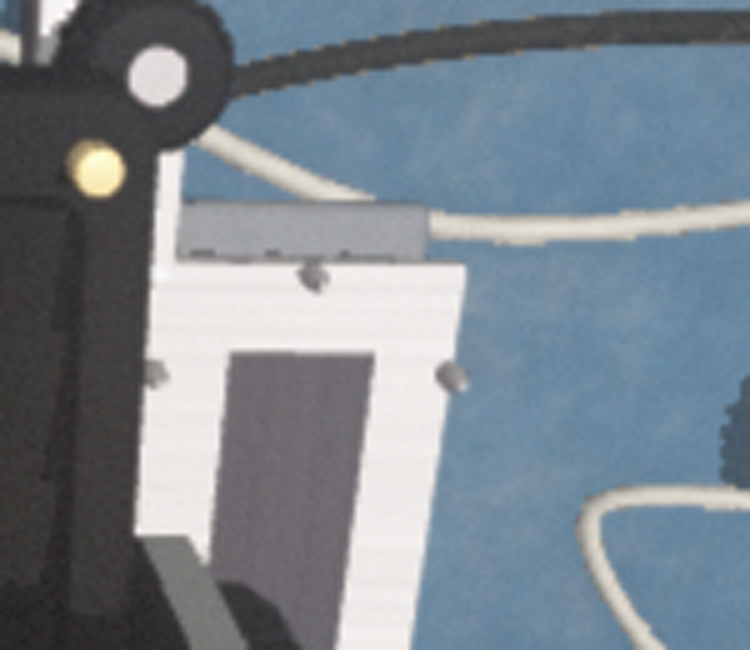

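The 5x crop shows the freed nest. Its end pin is at crop (312,275) and the front pair of side pins at (152,374) and (452,376).

```bash
python3 - <<'E'
from h import *
p=np.load('w6.npy').astype(int);P=np.load('w6P.npy');c=cams.get_calibration('wrist')
m=np.zeros(p.shape[:2],bool); m[184:258,378:442]=1
br=m&(p.min(2)>170)&(abs(P[...,2]-48)<15); pt,n,se,N=fitplane(P[br]); print('plate',pt,n,se,N,tilt(n,.119))
pt0,n0=np.array([532.6,217.8,48.3]),np.array([.01497,.0106,.99983])
print('old plane z there',pt0[2]-(n0[0]*(pt[0]-pt0[0])+n0[1]*(pt[1]-pt0[1])))
for hh in (3,5,7):
    pl=(pt+n*hh,n); E,L,Rr=[ray(c,350+u/5-.4,130+v/5-.4,pl) for u,v in [(312,275),(152,374),(452,376)]]
    y=(Rr-L)[:2]; w=np.linalg.norm(y); yaw=np.arctan2(y[1],y[0])-np.pi/2; x=np.array([np.cos(yaw),np.sin(yaw)])
    x2=((L+Rr)/2-E)[:2]
    print(hh,'w',w,'(69)',yaw, 'E-mid',np.linalg.norm(x2),'(23.5)','c1',(L+Rr)[:2]/2+42*np.r_[np.cos(.119),np.sin(.119)],'c2',E[:2]+65.5*np.r_[np.cos(.119),np.sin(.119)])
E
```

```text
plate [509.51279979 262.01831621  48.29033277] [0.01613793 0.00943833 0.99982523] 0.01211559259792221 2285 (np.float64(0.017147312603543165), np.float64(-0.007456996132900665))
old plane z there 48.176901235308094
3 w 69.32359288199231 (69) 0.11815657203920793 E-mid 23.92088140427621 (23.5) c1 [541.65301349 262.39191241] c2 [541.27585964 262.01969403]
5 w 68.88172152831454 (69) 0.11815657203920793 E-mid 23.76840874947213 (23.5) c1 [541.05551673 261.63449781] c2 [540.82949748 261.28243493]
7 w 68.43985017463679 (69) 0.11815657203920793 E-mid 23.61593609466809 (23.5) c1 [540.45801997 260.87708321] c2 [540.38313531 260.54517583]
```

```bash
python3 - <<'E'
from h import *
e,M,o=pose(); c=cams.get_calibration('wrist')
for f in ('w2','w6'):
    p=np.load(f+'.npy').max(2).astype(int); print(f,[p[120:170:2,k].tolist() for k in (300,330)])
P=np.load('w6P.npy'); q=P[150:230,275:365].reshape(-1,3); q=(q-e)@M; print('held z in tool',np.nanmedian(q,0),np.nanpercentile(q[:,2],[5,50,95]))
fp=fitplane(q*[1,1,1]);print('held plane (tool)',fp)
for r in (144,146,148,150,152): print(r,M.T@(ray(c,318,r,(e+M@np.array([0,0,-14.]),M[:,2]))-e))
E
```

```text
w2 [[244, 241, 247, 246, 244, 246, 245, 242, 246, 246, 157, 116, 119, 111, 58, 55, 55, 64, 68, 64, 63, 63, 68, 63, 64], [244, 243, 247, 247, 245, 247, 246, 244, 247, 247, 157, 116, 119, 114, 63, 61, 64, 72, 75, 76, 69, 69, 70, 72, 68]]
w6 [[95, 98, 92, 91, 94, 96, 93, 91, 94, 96, 97, 76, 37, 35, 40, 36, 37, 32, 39, 38, 34, 38, 34, 34, 35], [156, 158, 155, 154, 153, 155, 155, 154, 153, 186, 226, 201, 48, 43, 43, 44, 48, 47, 46, 41, 45, 37, 42, 43, 45]]
held z in tool [  0.28438807 -35.49169662  -4.37303301] [-14.42114856  -4.37303301  -3.05371865]
held plane (tool) (array([  0.09046741, -35.86337293,  -6.96831849]), array([ 0.00816038, -0.20017498,  0.97972618]), np.float64(0.041973433795810554), 7180)
144 [ -0.74003233 -58.98700325 -14.        ]
146 [ -0.74054516 -58.11196732 -14.        ]
148 [ -0.74106004 -57.23344882 -14.        ]
150 [ -0.74157697 -56.35142691 -14.        ]
152 [ -0.74209597 -55.46588058 -14.        ]
```

```bash
python3 -c "
from h import *
go([541,262,120],1.689)"; python3 -m pendant '[2.1,1,0,0,0,0.05,40,2.1,1.5,1,0,0,0.05,40,2.1,1.48,2.1,0,0,0.05,40,2.1,1.48,2.1,0,0,0.05,40,2.1,1.48,2.1,0,0,0.05,40]';python3 -c "
from h import *
go([541,262,70],1.689)"
```

```text
go [2.09 1.49 2.1 ] [0.   0.   0.12] rows 3.0
clock: 15.72
eef_pos: [540.5, 261.8, 120.1]
ee_rot: [-2.082, -2.352, 0.002]
ft_force: [0.4, 1.0, -0.7]
finger_gap: 56.4
go [0.   0.01 1.  ] [-0.01  0.01  0.04] rows 1.0
```

```bash
python3 -m pendant '[0,0,0.6,0,0,0,40,0,0,1,0,0,0,40,0,0,1.1,0,0,0,40,0,0,1.14,0,0,0,40,0,0,1.14,0,0,0,40]';python3 -m pendant '[0,0,0.06,0,0,0,40,0,0,0.12,0,0,0,40,0,0,0.16,0,0,0,40,0,0,0.16,0,0,0,40]';python3 -c "
from h import *
go([541,262,52],1.689)"
```

```text
clock: 16.35
eef_pos: [541.8, 262.4, 64.3]
ee_rot: [2.083, 2.35, 0.003]
ft_force: [0.7, 0.1, 0.1]
finger_gap: 56.5
clock: 16.85
eef_pos: [540.5, 262.3, 54.5]
ee_rot: [-2.083, -2.351, 0.001]
ft_force: [-1.2, -0.3, -1.7]
finger_gap: 56.3
go [-0.01  0.01  0.05] [-0.01  0.    0.03] rows 1.0
```

```bash
python3 -m pendant '[0,0,0.05,0,0,0,40,0,0,0.05,0,0,0,40]';python3 -m pendant '[0,0,0.03,0,0,0,40,0,0,0.03,0,0,0,40]';python3 -m pendant '[0,0,0.03,0,0,0,40,0,0,0.03,0,0,0,40]'
```

```text
clock: 17.1
eef_pos: [540.6, 262.3, 52.0]
ee_rot: [-2.083, -2.351, 0.001]
ft_force: [0.4, 0.3, -0.5]
finger_gap: 56.6
clock: 17.35
eef_pos: [540.9, 262.3, 50.9]
ee_rot: [2.083, 2.351, 0.0]
ft_force: [0.1, -0.1, 0.3]
finger_gap: 56.9
clock: 17.6
eef_pos: [541.1, 262.3, 50.2]
ee_rot: [2.083, 2.351, 0.001]
ft_force: [-0.7, -0.4, 5.6]
finger_gap: 56.4
```

Contact at the expected height, with no pin contact before it. I'll release, rise and look.

```bash
python3 -m pendant '[0,0,0,0,0,0,86,0,0,0,0,0,0,86,0,0,0,0,0,0,86,0,0,0,0,0,0,86,0,0,0,0,0,0,86]'; python3 -m pendant '[0,0,-0.5,0,0,0,86,0,0,-1.5,0,0,0,86,0,0,-2.5,0,0,0,86,-0.8,-0.6,-3.2,0,0,0,86,-0.8,-0.6,-3.2,0,0,0,86]'
python3 - <<'E'
from h import *
import time
c,p,d=shot('wrist'); c,p,d=shot('wrist'); print(pose()[0]); P=cloud(c,d); np.save('w7.npy',p); np.save('w7P.npy',P)
save('w7',p)
for t in ['knob_front','knob_side','housing_stay','stand']:
    print(t,[(np.round(r['extent']).astype(int).tolist(),round(r['confidence'],2)) for r in recognise(t,'wrist')[:2]])
E
```

```text
clock: 18.23
eef_pos: [540.7, 262.2, 49.2]
ee_rot: [-2.083, -2.351, 0.0]
ft_force: [-0.4, -0.6, 0.3]
finger_gap: 73.3
clock: 18.85
eef_pos: [516.3, 217.8, 212.6]
ee_rot: [2.084, 2.347, 0.006]
ft_force: [0.3, 0.3, -0.2]
finger_gap: 73.3
[516.08368014 218.91500137 209.65381518]
knob_front [([291, 71, 330, 116], 0.83)]
knob_side []
housing_stay [([234, 151, 295, 259], 0.7)]
stand [([169, 71, 395, 264], 0.61)]
```

View pics/w7.png

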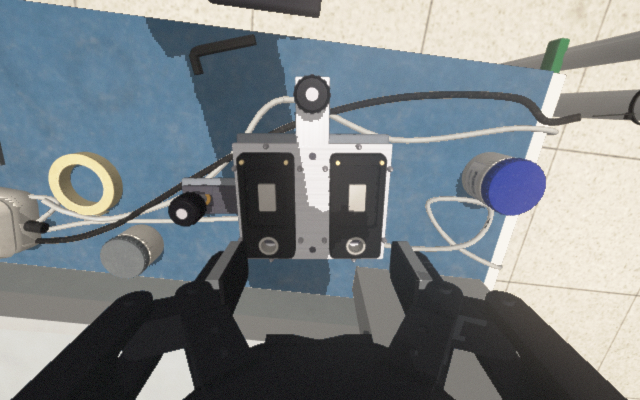

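Both housings sit in their nests with the lenses at the same end, (268,245) and (355,245). Next I'll measure the tilt, using the table surface as reference, and the knob positions.

```bash
cat >> h.py <<'E'
def level(p,P,box,yaw=.119):
    g=p.astype(int);l,t,r,b=box;m=np.zeros(g.shape[:2],bool);m[t:b,l:r]=1
    br=m&(g.min(2)>150)&((g.max(2)-g.min(2))<25)&(abs(P[...,2]-48)<10); f=fitplane(P[br])
    bl=(g[...,2]-g[...,0]>40)&(abs(P[...,2])<12); k=fitplane(P[bl])
    print('plate',f[0].round(2),'N',f[3],'tilt',np.round(tilt(f[1],yaw),4),'table',k[0].round(1),k[3],np.round(tilt(k[1],yaw),4))
    return f
E
python3 - <<'E'
from h import *
p=np.load('w7.npy');P=np.load('w7P.npy');c=cams.get_calibration('wrist')
level(p,P,[236,142,392,262])
for nm,b,z in [('kf',[288,68,334,118],90),('ks',[166,188,210,228],76)]:
    q=P[b[1]:b[3],b[0]:b[2]].reshape(-1,3); q=q[(q[:,2]>z-5)&(q[:,2]<z+9)]; 
    print(nm,np.median(q,0),(q.min(0)+q.max(0))/2,np.ptp(q,axis=0),cv2.minEnclosingCircle(q[:,:2].astype(np.float32)))
E
```

```text
plate [510.41 232.53  48.48] N 2663 tilt [ 0.0153 -0.0089] table [489.2 114.6   2. ] 62807 [0.0004 0.0017]
kf [432.87323977 202.15047122  89.96043514] [432.7506789  202.13772053  88.9995061 ] [32.19210731 32.25851547  7.98631721] ((432.88641357421875, 202.0419464111328), 16.478744506835938)
ks [560.22543179  85.42531728  75.66109172] [561.39140114  84.38748533  74.80329926] [31.52153815 31.94048843  7.58343958] ((561.663818359375, 84.08317565917969), 16.36844825744629)
```

```bash
python3 -c "
from h import *
go([432.8,202.1,120],1.69);go([432.8,202.1,63],1.69)"
```

```text
go [-0.14 -1.68  1.76] [-0.02  0.    0.03] rows 2.0
go [-0.14 -1.68  2.9 ] [-0.02  0.    0.03] rows 3.0
```

```bash
python3 -m pendant '[-0.14,-1.2,1,0,0,0,60,-0.14,-1.68,1.7,0,0,0,60,-0.14,-1.68,1.7,0,0,0,60,-0.14,-1.68,1.7,0,0,0,60,-0.14,-1.68,1.7,0,0,0,60]';python3 -m pendant '[0,0,0.5,0,0,0,60,0,0,0.9,0,0,0,60,0,0,1.16,0,0,0,60,0,0,1.16,0,0,0,60]'; python3 -c "
from h import *
go([432.8,202.1,63],1.69)"
```

```text
clock: 19.77
eef_pos: [435.9, 202.7, 125.4]
ee_rot: [2.082, 2.35, 0.005]
ft_force: [-0.1, -0.4, -0.2]
finger_gap: 51.4
clock: 20.27
eef_pos: [433.6, 201.9, 66.0]
ee_rot: [-2.083, -2.351, 0.001]
ft_force: [0.5, -0.6, -1.3]
finger_gap: 51.2
go [ 0.01 -0.02  0.06] [-0.01  0.    0.02] rows 1.0
```

```bash
python3 -m pendant '[0,0,0.04,0,0,0,10,0,0,0.04,0,0,0,10,0,0,0.04,0,0,0,10,0,0,0.04,0,0,0,10,0,0,0.04,0,0,0,10]' 50;python3 -m pendant '[0,0,0,0,0,-1.1,10,0,0,0,0,0,-2.2,10,0,0,0,0,0,-3.3,10,0,0,0,0,0,-4.3,10,0,0,0,0,0,-4.3,10]';python3 -m pendant '[0,0,0,0,0,0,10,0,0,0,0,0,0,60,0,0,0,0,0,0,60,0,0,0,0,0,0,60]';python3 -m pendant '[0,0,-1,0,0,0,60,0,0,-2,0,0,0,60,0,0,-3,0,0,1.5,60,0,0,-3,0,0,3,60,0,0,-3,0,0,4.3,60]'; python3 -c "
from h import *
go([516,219,210],1.69)"
```

```text
clock: 20.9
eef_pos: [434.2, 202.6, 65.2]
ee_rot: [2.083, 2.351, 0.004]
ft_force: [-0.3, 3.1, 6.1]
finger_gap: 30.6
clock: 21.52
eef_pos: [434.1, 202.7, 65.2]
ee_rot: [1.606, 2.699, 0.004]
ft_force: [0.4, 1.9, 6.2]
finger_gap: 30.4
clock: 22.02
eef_pos: [433.0, 201.6, 64.1]
ee_rot: [-1.608, -2.698, 0.001]
ft_force: [-0.0, -0.0, 0.1]
finger_gap: 51.2
clock: 22.65
eef_pos: [433.6, 201.9, 215.0]
ee_rot: [2.087, 2.347, 0.002]
ft_force: [0.3, 0.2, -0.2]
finger_gap: 51.3
go [0.15 1.68 0.1 ] [ 0.02  0.   -0.03] rows 2.0
```

```bash
python3 -m pendant '[0.15,1,0.1,0,0,0,60,0.15,1.68,0.1,0,0,0,60,0.15,1.68,0.1,0,0,0,60,0.15,1.68,0.1,0,0,0,60]'; python3 -c "
from h import *
c,p,d=shot('wrist');P=cloud(c,d);level(p,P,[236,142,392,262]); np.save('w8.npy',p)
go([561,84.8,115],1.69);go([561,84.8,49],1.69)"
```

```text
clock: 23.15
eef_pos: [514.7, 219.1, 208.7]
ee_rot: [-2.083, -2.351, 0.003]
ft_force: [-0.6, 0.0, 0.2]
finger_gap: 51.1
plate [506.85 229.62  47.94] N 2640 tilt [ 0.0019 -0.0086] table [492.  116.4   2. ] 63917 [0.0004 0.0017]
go [-2.78  0.6   1.88] [-0.02  0.    0.02] rows 3.0
go [-2.78  0.6   3.2 ] [-0.02  0.    0.02] rows 4.0
```

```bash
python3 -m pendant '[-1.2,0.3,0.6,0,0,0,55,-2.4,0.6,1.3,0,0,0,55,-2.78,0.6,1.85,0,0,0,55,-2.78,0.6,1.85,0,0,0,55,-2.78,0.6,1.85,0,0,0,55]';python3 -c "
from h import *
go([561,84.8,50],1.69)"
```

```text
clock: 23.82
eef_pos: [561.9, 85.7, 117.6]
ee_rot: [-2.083, -2.352, -0.001]
ft_force: [-0.5, 0.3, -0.1]
finger_gap: 47.2
go [-0.02 -0.02  1.35] [ 0.   -0.01  0.02] rows 2.0
```

```bash
python3 -m pendant '[0,0,0.5,0,0,0,55,0,0,1,0,0,0,55,0,0,1.2,0,0,0,55,0,0,1.32,0,0,0,55,0,0,1.32,0,0,0,55]'; python3 -m pendant '[0,0,0,0,0,0,10,0,0,0,0,0,0,10,0,0,0,0,0,0,10,0,0,0,0,0,0,10]' 50;python3 -m pendant '[0,0,0,0,0,-1.1,10,0,0,0,0,0,-2.2,10,0,0,0,0,0,-3.3,10,0,0,0,0,0,-3.3,10]';python3 -m pendant '[0,0,0,0,0,0,55,0,0,0,0,0,0,55,0,0,0,0,0,0,55]';python3 -m pendant '[0,0,-0.8,0,0,0,55,0,0,-1.6,0,0,0,55,0,0,-2.4,0,0,1.5,55,0,0,-3.2,0,0,3.3,55,0,0,-3.2,0,0,3.3,55]'; python3 -c "
from h import *
go([515,219,209],1.69)"
```

```text
clock: 24.45
eef_pos: [562.6, 85.5, 51.4]
ee_rot: [2.082, 2.352, 0.001]
ft_force: [-0.7, 0.6, -0.8]
finger_gap: 47.1
clock: 24.95
eef_pos: [563.1, 84.0, 52.1]
ee_rot: [2.082, 2.348, -0.001]
ft_force: [-0.8, -3.5, 5.6]
finger_gap: 30.2
clock: 25.45
eef_pos: [563.1, 84.0, 52.1]
ee_rot: [1.723, 2.624, -0.001]
ft_force: [-0.6, -3.2, 5.3]
finger_gap: 30.1
clock: 25.82
eef_pos: [562.3, 85.3, 50.7]
ee_rot: [-1.724, -2.626, -0.0]
ft_force: [-0.1, -0.1, -0.7]
finger_gap: 47.2
clock: 26.45
eef_pos: [564.6, 85.3, 214.3]
ee_rot: [2.08, 2.348, 0.007]
ft_force: [0.1, -0.4, -0.9]
finger_gap: 46.8
go [ 2.77 -0.66  0.1 ] [0.08 0.   0.02] rows 3.0
```

```bash
python3 -m pendant '[1.2,-0.3,0.1,0,0,0,60,2.4,-0.6,0.1,0,0,0,60,2.77,-0.66,0.1,0,0,0,60,2.77,-0.66,0.1,0,0,0,60,2.77,-0.66,0.1,0,0,0,60]'; python3 -c "
from h import *
for k in range(2):
    c,p,d=shot('wrist');P=cloud(c,d);level(p,P,[236,142,392,262])
c,p,d=shot('top');P=cloud(c,d)
g=p.astype(int);m=(g.min(2)>150)&((g.max(2)-g.min(2))<25)&(abs(P[...,0]-545)<66)&(abs(P[...,1]-217)<85)&(abs(P[...,2]-48)<12);f=fitplane(P[m]);print('top',f,tilt(f[1],.119))
m=(g[...,2]-g[...,0]>40)&(abs(P[...,2])<12);f=fitplane(P[m]);print('toptable',tilt(f[1],.119))
"
```

```text
clock: 27.08
eef_pos: [513.2, 217.6, 205.3]
ee_rot: [2.084, 2.351, -0.001]
ft_force: [-0.9, -0.6, 0.4]
finger_gap: 51.4
plate [506.56 229.    48.21] N 2681 tilt [0.0017 0.0036] table [491.3 117.7   2. ] 64544 [0.0004 0.0017]
plate [505.91 228.93  48.19] N 2674 tilt [0.0016 0.002 ] table [491.3 117.8   2. ] 64772 [0.0004 0.0017]
top (array([500.0626506 , 215.94916702,  48.8163834 ]), array([0.0040697 , 0.08624437, 0.9962657 ]), np.float64(0.24578326318218416), 111) (np.float64(0.014333314645487327), np.float64(-0.08547045654719913))
toptable (np.float64(-0.0004794035981225088), np.float64(-0.000193051310085375))
```

```bash
python3 -m pendant '[0,-0.5,-0.6,0,0,0,88,0.3,-1,-1.2,0,0,0,88,0.3,-1,-1.2,0,0,0,88,0.3,-1,-1.2,0,0,0,88,0.3,-1,-1.2,0,0,0,88]'; python3 -c "
from h import *
for k in range(3):
    c,p,d=shot('wrist');P=cloud(c,d);g=p.astype(int)
    x=(P[...,0]-541)*np.cos(.119)+(P[...,1]-216)*np.sin(.119);y=-(P[...,0]-541)*np.sin(.119)+(P[...,1]-216)*np.cos(.119)
    reg=(abs(x)<64)&(abs(y)<80)&(abs(P[...,2]-48.5)<6)
    for th in (90,150):
        m=reg&(g.min(2)>th)&((g.max(2)-g.min(2))<30);f=fitplane(P[m]);print(f[0].round(1),f[3],np.round(tilt(f[1],.119),4),'spread',x[m].std().round(),y[m].std().round())
bl=(g[...,2]-g[...,0]>40)&(abs(P[...,2])<12)&(P[...,1]<400); print('table',np.round(tilt(fitplane(P[bl])[1],.119),4))
save('w9',p)
"
```

```text
clock: 27.85
eef_pos: [461.6, 226.8, 264.6]
ee_rot: [-2.084, -2.35, 0.002]
ft_force: [-0.7, 0.1, 0.3]
finger_gap: 75.4
[527.7 218.8  48.1] 3208 [0.0014 0.0031] spread 40.0 34.0
[497.8 252.6  48.2] 830 [0.0004 0.0041] spread 32.0 30.0
[527.7 218.8  48.1] 3116 [0.001  0.0034] spread 40.0 34.0
[497.5 252.7  48.2] 836 [-0.0002  0.0045] spread 31.0 30.0
[527.5 218.3  48.1] 3139 [0.0012 0.0032] spread 40.0 34.0
[497.6 252.7  48.2] 818 [0.0016 0.0038] spread 31.0 30.0
table [0.0006 0.0017]
```

View pics/w9.png

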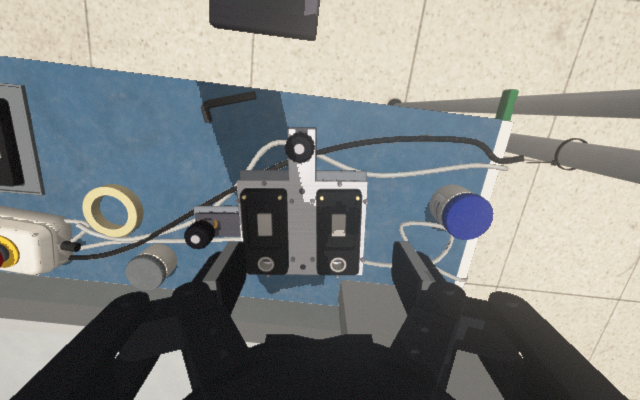

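The plate is level to about 0.001–0.002 rad relative to the table. Both housings are seated with lenses at (266,263) and (338,263), and the gripper is clear of everything.

```bash
python3 -c "
from h import *
print(manip.job_done(), manip.observe()['clock'])"
```

```text
the job is handed in; nothing more can be done
the job is handed in; nothing more can be done
```

I handed the job in at about 28 s of the 72 s allowed. I then saw no sign of a problem, though the hand-in gives no verdict.

- **Finished housing:** I moved it from the left nest to the free half of the tray. The check picture shows it lying flat and parallel to the finished one already there.
- **Waiting housing:** I set it down in the freed left nest. It touched nothing before reaching the plate at the expected height. Its lens points the same way (+x) as the housing that stayed.
- **Levelling:** I turned both knobs counter-clockwise, the front one by about 21° and the side one by about 16°. The plate started at about +0.015 rad front and −0.010 rad side. The last wrist-camera depth readings, taken relative to the table, were about +0.001 rad front and +0.0015 rad side.
- **Checks that disagreed:**
  - The top camera had only 111 usable points on the plate and read side tilt as −0.085 rad. I judged that reading unreliable and ignored it.
  - The top and wrist cameras differed by about 5 mm in position, so I took the final grasp and nest positions from close wrist views.
- **Other objects:** I saw nothing else on the bench moved, and contact forces stayed under about 20 N in every reading.

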